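# Shut the cabinet door and slide the door stop into its notch

### The job

The catch of the small cabinet no longer holds its door. Push the door fully shut, then push the steel sliding stop along the rail on top of the cabinet, towards the door, until it drops into the notch in the rail and keeps the door shut, and leave it seated there. Only push: do not lift the stop off its rail, and leave everything else standing where it is.

Things in the scene. Friction and masses are not known exactly. Their poses are not given: they have to be found in the camera images.
- cabinet: Low plywood cabinet, fixed, 200 deep (x) x 400 wide (y) x 160 high mm. Origin: centre of its underside. Its own -x is the front (to the robot), +y its left seen from the robot; 'own' below means these axes. Yaw varies by up to 0.2 rad. The door covers the left part of the front, an open cubby is on the right.
- cabinet_door (a joint): Door angle in rad: 0 fully shut at a hard stop, grows as it swings out to the robot (starts 0.35 to 0.7). Panel 15 thick, 220 wide, from 5 to 150 mm above the shelf. A knob stands 43 mm out of its outer face, 185 mm from the hinge, 50 mm above the shelf. Pushed 130 mm from the hinge it takes 1 to 2 N; it stays where it is left.
- door_hinge (a point): Point on the upright hinge axis, the left edge of the door's outer face: own (-115, 190) mm from the cabinet's origin, 77.5 mm above the shelf. Shut, the door runs from here 220 mm along own -y, its outer face in own x -115 mm; opening, the free edge swings to own -x.
- stop (a joint): Sliding stop's place along the rail in m, growing to own +y: starts 0 to 0.06, seated in the notch at 0.165, rail end 0.23. Pushing it takes 2 to 7 N. From 0.158 on the resistance fades to nothing as the stop drops in, then some 12 to 20 N are needed to climb out on the far side; past it, push it back. A door over 0.03 rad open jams it.
- stop_drop (a joint): Height of the stop's block over its riding height in m: 0 on the rail, about -0.003 dropped into the notch, positive if lifted. A spring and its weight hold it down with 6 N. Lifting it 12 mm or more is forbidden.
- stop_face (a point): Centre of the upright face to push: the own -y face of the stop's steel block (45 mm along own x, 30 along own y, 50 high; top 25 mm above this point, 235 mm above the shelf). From under the block a tongue runs forward to a tab 5 mm thick, 30 wide that hangs down to 115 mm above the shelf, 6 mm in front of the shut door.
- notch (a point): Middle of the notch, on the rail's top face, 172 mm above the shelf. The rail is an aluminium bar 30 wide, 12 high, along own y near the front edge of the cabinet's top (own x -75 mm); the notch is a 16 mm gap in it. Seated, the stop's block has its middle over the notch (own y), so stop_face lies 15 mm to own -y of it.
- teether: Teething ring, 72 mm across, 12 high, lying loose on the cabinet's top behind the rail; origin at the centre of its underside. Leave alone.
- keys: Plastic toy key set, about 80 x 60 mm, 8 high, lying loose on the cabinet's top behind the rail; origin under its middle. Leave alone.
- basket: Open plastic basket, 200 (x) x 220 (y) x 100 high mm, loose on the shelf to the right of the cabinet; origin at the centre of its underside. Leave alone.
- rattle: Wooden rattle 48 mm across, 100 high, standing in the basket; origin at the centre of its foot. Leave alone.
- cup: Steel cup 72 mm across, 75 high, standing in the basket; origin at the centre of its foot. Leave alone.
- feeder: Clear feeding bottle 60 mm across, 150 high, standing on the shelf; origin at the centre of its foot. It, the tin and the bowl change places. Leave alone.
- tin: Metal tin 90 mm across, 120 high, standing on the shelf; origin at the centre of its foot. Leave alone.
- bowl: White bowl 120 mm across, 50 high, standing on the shelf; origin at the centre of its foot. Leave alone.

How it is judged:
On the way, in this order (a step that is already met when the one before it is completed fails the run):
1. the door is pushed fully shut while the stop is still clear of the notch (value of joint cabinet_door below 0.03 rad and value of joint stop below 0.12 m), for 0.2 s.
2. the stop has dropped into the notch with the door shut (value of joint cabinet_door below 0.03 rad and value of joint stop between 0.162 and 0.168 m and value of joint stop_drop below -0.0015 m), for 0.2 s.
At the end, for the whole second after the job is handed in: the door is shut to within 0.03 rad, the stop stands within 3 mm of the notch's middle along the rail, has dropped at least 1.5 mm into it and is at rest (all of step 2 and velocity of joint stop between -0.01 and 0.01 m/s); the robot touches nothing.
It fails at once if the stop is lifted 12 mm or more off its rail (value of joint stop_drop above 0.012 m).
It fails at once if a bystander is moved more than 30 mm (distance of any of basket, rattle, cup, teether, keys, feeder, tin, bowl from where it was at the start of the episode above 0.03 m).
It fails at once if a standing bystander is tipped over (angle between any of basket, rattle, cup, teether, keys, feeder, tin, bowl's own z axis and vertical above 0.5 rad).
It also fails if it takes over 54 s, if anything falls off the work surface, if the arm or the gripper's body presses on something with over 40 N, if the wrist force passes 120 N, or if a joint passes its speed limit or range.

### The arm

A 6-joint arm with a two-finger parallel gripper is mounted at the origin on the work surface. World frame = base frame: x ahead of the robot, y to its left, z up, the work surface at z = 0. Lengths are in m, angles in rad, forces in N, time in s.
With the tool pointing down it reaches from about 0.325 to 0.75 m from the base axis. Payload 7.6 kg.
Tool frame: the origin (TCP) lies at the very end of the fingers, on their centre line; the grasp point (between the pads) lies 19 mm behind it; z points along the fingers, x is the direction in which the jaws open and shut, and the axes are right-handed (so a half turn about z gives the same grasp; the last joint's range is limited). The gripper opens to 85 mm and grips with 20 to 120 N. Pads are 22 mm wide; open, the fingers measure 114 mm over their backs; the gripper's body (76 mm by 85 mm) begins 54 mm behind the grasp point. The pads swing forward as they close: fully open they stand 13 mm farther back than shut.
Start: joints at [1.133, 0.052, 1.401, -0, 1.689, -0.07], TCP at [0.189, 0.49, 0.231] pointing down, gripper open.
Joint ranges: [-2.9, 2.9], [-0.91, 2.17], [0.12, 2.37], [-1.06, 4.2], [0.26, 2.73], [-2.93, 2.93]. Speed limits (rad/s): [2.57, 2.57, 3.01, 3.14, 3.14, 3.14].

### API

Orientations are given as a 3x3 rotation matrix whose columns are the frame's x, y, z axes.
In Python, from plant import arm gives the robot as it stands.
- The arm moves only by the tool step_arm, never from a script. Its argument "rows" is a list of rows, each an object of numbers: "grip": the closure, from -1 (fully open) to 1 (shut); "dx", "dy", "dz": the shift along the world's x, y, z in cm; "rx", "ry", "rz": the turn, a rotation vector about the world's x, y, z in degrees. A call has exactly 5 rows; each row shifts and turns the pose as measured when the row begins; what a row does not reach is not made up. A row lasts 1/12 s, in which the tool goes at most 41.7 mm and 7.16 degrees, less where a joint would pass 70% of its speed; a pose out of reach is approached as far as the arm can. A call is refused whole if a number of a shift passes 4.17 or a number of a turn 7.16, either way. A call with a gripper value outside its range is refused whole. The fingers move at their own pace and stop on an object; "force" is the grip in N (left out, the last holds). Time passes only in rows, so rows that do not move let the fingers close, or fill a call up. It gives the time, the measured TCP pose, the force and the opening at its end, in the units of the state.
- arm.observe(): the state, without advancing time (a new reading comes with each control period).
- arm.grab_frame(name): name is "scene" or "top"; returns a dict with "pixels" (400x640x3 uint8, red, green, blue), "fx", "fy", "cx", "cy" (pixels), "k1" (the pictures are not rectified: a ray, as slopes to the right and down, at radius r is drawn at 1 + k1 r^2 times it, then the intrinsics apply), "camera_from_world" (4x4, takes a point from world to camera coordinates). Camera axes: x right, y down, z forward; pixel columns grow to the right and rows downward; lengths in m; the calibration is good to about 2 mm. A picture is of the moment at which its call begins. There is no depth.
- arm.job_done(): hands the job in, once; it reports no verdict.
The state is a dict: "t": time; "joint_pos": joint angles; "joint_velocities": joint speeds; "joint_efforts": joint torques, N m; "eef_pos": TCP position; "tcp_rot": TCP orientation; "force": force on the tool from outside, world axes, zero at the start; "moment": the same for the moment, N m; "grip_width": opening from 0.0 (shut) to 1.0 (fully open).
Only numpy, scipy, OpenCV 4.12 (cv2) and the standard library are available. Lean on these libraries where they do the work, as an engineer would, in place of code of your own. Each camera call takes 0.05 s, during which the arm holds its last target.

## Working session

There is one attempt and no reset: what is moved stays moved. The work goes in short steps, Python scripts to look and compute and a tool call to move; the robot and the scene stay as the last step left them, time stands still between calls to the robot, and variables do not carry over. Pictures are saved under pics/ and viewed, and the job is handed in when it is done.

Besides the shell and the picture viewer there is one more tool, called after ">>>" as a command line: name --argument value ..., lists and objects as JSON in quotes. step_arm: Moves the arm, as the interface text tells. Its arguments: {"type":"object","properties":{"rows":{"type":"array","items":{"type":"object","properties":{"grip":{"type":"number"},"dx":{"type":"number"},"dy":{"type":"number"},"dz":{"type":"number"},"rx":{"type":"number"},"ry":{"type":"number"},"rz":{"type":"number"}}}},"force":{"type":"number"}},"required":["rows"]}

```bash
ls; mkdir -p pics
python3 - <<'E'
from plant import arm
import cv2
for n in("scene","top"):
    f=arm.grab_frame(n); cv2.imwrite(f"pics/{n}0.png",f["pixels"][:,:,::-1])
    print(n,f["fx"],f["fy"],f["cx"],f["cy"],f["k1"],f["camera_from_world"].tolist() if hasattr(f["camera_from_world"],"tolist") else f["camera_from_world"])
print(arm.observe())
E
```

```text
pics
scene 361.8990962220049 361.8990962220049 319.16227032471386 197.3447738633146 0.00529393743722492 [[0.26180524063414845, 0.9650348532926915, -0.01287431189807276, -0.10657467719905432], [0.8360186017517726, -0.2334289524975114, -0.4965720709634455, -0.41835683823708353], [-0.48221459279195, 0.11924200629923935, -0.8679000117710713, 1.6752844665807343], [0.0, 0.0, 0.0, 1.0]]
top 392.513621229365 392.513621229365 318.7986555373318 205.32223967840432 -0.029238187494467355 [[0.005091261138763052, -0.9999850661814418, 0.001986573460605307, -0.06428702684143703], [-0.9923773177452168, -0.0052971234709751555, -0.12312270183740583, 0.5869539246113875], [0.1231313862702212, -0.0013445806151750176, -0.9923894668012873, 1.5081793404960953], [0.0, 0.0, 0.0, 1.0]]
{'t': 0.1, 'joint_pos': array([ 1.13268960e+00,  5.28046005e-02,  1.40161431e+00, -2.61675452e-05,
        1.68857114e+00, -7.03048758e-02]), 'joint_velocities': array([-0.00018893, -0.0015273 , -0.00151742, -0.00096069,  0.00089227,
       -0.00053628]), 'joint_efforts': array([ 1.06169824e-03, -3.82581246e+01, -3.60987425e+01, -5.83325686e-05,
        4.67380291e-03, -6.67974604e-06]), 'eef_pos': array([0.18865009, 0.48965914, 0.23054499]), 'tcp_rot': array([[ 3.59567619e-01,  9.33118858e-01, -5.69279978e-04],
       [ 9.33117988e-01, -3.59568063e-01, -1.27644638e-03],
       [-1.39577108e-03, -7.22366028e-05, -9.99999023e-01]]), 'force': array([-0.06112975, -0.25777667,  0.01780449]), 'moment': array([0.03253926, 0.00730413, 0.00973732]), 'grip_width': 0.9972317193129021}
```

View pics/scene0.png

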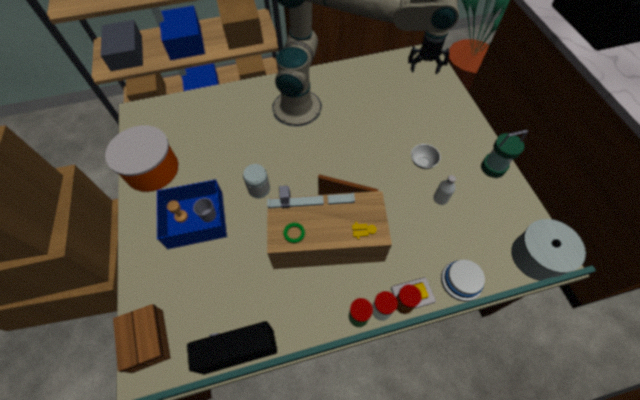

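View pics/top0.png

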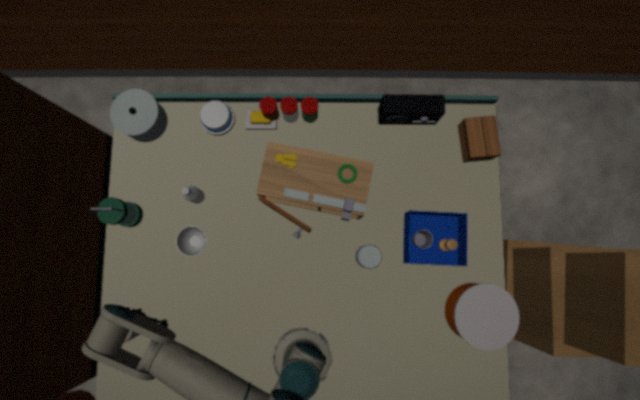

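The scene view shows the cabinet at around (328,225), with the door open at (347,185) and the stop at (284,192). The top view shows the cabinet top's corners near (268,143), (373,160) and (258,193), the stop at (347,208), the notch gap at about (311,199), and the door from (262,197) to (310,230). I'll zoom in next.

Run:
```python
import cv2
a=cv2.imread("pics/top0.png")[130:280,240:400]; a=cv2.convertScaleAbs(a,alpha=1.5)
cv2.imwrite("pics/top0z.png",cv2.resize(a,(640,600),interpolation=cv2.INTER_CUBIC))
a=cv2.imread("pics/scene0.png")[150:280,240:420];a=cv2.convertScaleAbs(a,alpha=1.5)
cv2.imwrite("pics/scene0z.png",cv2.resize(a,(720,520),interpolation=cv2.INTER_CUBIC))
```

```text
(no output)
```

View pics/top0z.png

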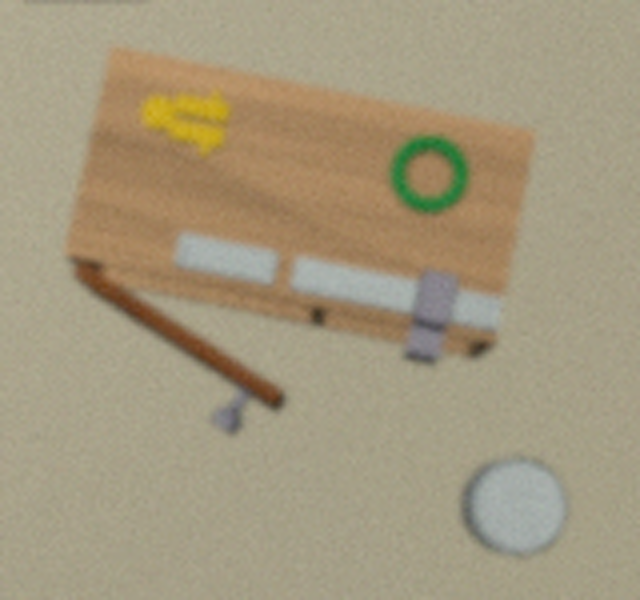

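View pics/scene0z.png

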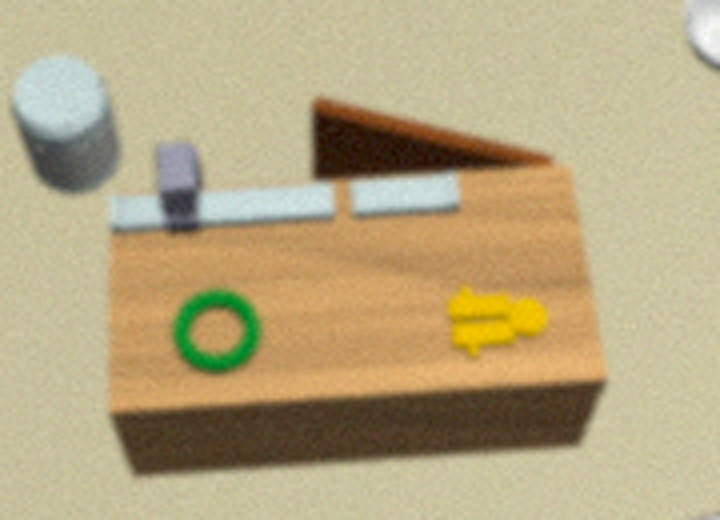

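```bash
cat > h.py <<'E'
import numpy as np, cv2
from scipy.optimize import least_squares
import json
C={"scene":(361.8990962220049,319.16227032471386,197.3447738633146,0.00529393743722492,[[0.26180524063414845,0.9650348532926915,-0.01287431189807276,-0.10657467719905432],[0.8360186017517726,-0.2334289524975114,-0.4965720709634455,-0.41835683823708353],[-0.48221459279195,0.11924200629923935,-0.8679000117710713,1.6752844665807343]]),
"top":(392.513621229365,318.7986555373318,205.32223967840432,-0.029238187494467355,[[0.005091261138763052,-0.9999850661814418,0.001986573460605307,-0.06428702684143703],[-0.9923773177452168,-0.0052971234709751555,-0.12312270183740583,0.5869539246113875],[0.1231313862702212,-0.0013445806151750176,-0.9923894668012873,1.5081793404960953]])}
def proj(n,P):
    f,cx,cy,k,T=C[n];T=np.array(T);P=np.atleast_2d(P)
    q=P@T[:,:3].T+T[:,3]; s=q[:,:2]/q[:,2:]; s=s*(1+k*(s**2).sum(1,keepdims=True))
    return s*f+[cx,cy]
def onz(n,uv,z):
    f,cx,cy,k,T=C[n];T=np.array(T)
    d=(np.array(uv,float)-[cx,cy])/f; s=d.copy()
    for _ in range(5): s=d/(1+k*(s@s))
    R=T[:,:3];c=-R.T@T[:,3];r=R.T@np.array([s[0],s[1],1]);return c+r*(z-c[2])/r[2]
def zt(u,v): return (240+(u+.5)/4-.5,130+(v+.5)/4-.5)
def zs(u,v): return (240+(u+.5)/4-.5,150+(v+.5)/4-.5)
def own2w(p,P):
    c,s=np.cos(p[2]),np.sin(p[2]);P=np.atleast_2d(P).astype(float)
    return np.c_[p[0]+c*P[:,0]-s*P[:,1],p[1]+s*P[:,0]+c*P[:,1],P[:,2]]
E
python3 - <<'E'
from h import *
obs=[("top",zt(110,48),(.1,.2,.16)),("top",zt(535,132),(.1,-.2,.16)),("top",zt(68,256),(-.1,.2,.16)),
("scene",zs(110,410),(.1,-.2,.16)),("scene",zs(605,380),(.1,.2,.16)),("scene",zs(570,167),(-.1,.2,.16))]
r=lambda p:np.concatenate([(proj(n,own2w(p,P))[0]-uv) for n,uv,P in obs])
s=least_squares(r,[.6,0,0]);p=s.x;print(p,r(p).round(1))
def w2own(X):
    d=np.array(X)[:2]-p[:2];c,s_=np.cos(p[2]),np.sin(p[2]);return np.array([c*d[0]+s_*d[1],-s_*d[0]+c*d[1]])
print("notch edges own",[w2own(onz("top",zt(u,v),.172)) for u,v in((285,262),)],[w2own(onz("scene",zs(u,v),.172)) for u,v in((342,200),)])
for u,v in((418,270),(457,276),(449,329),(412,321)): print("stop top own",w2own(onz("top",zt(u,v),.235)))
h=own2w(p,(-.115,.19,.0775))[0];print("hinge",h)
print("door hinge px z.15",proj("top",own2w(p,(-.115,.19,.15))))
for u,v in((275,405),): 
    e=onz("top",zt(u,v),.15);print("door free outer",w2own(e))
print("tin",onz("top",zt(515,507),.12))
print("knob",w2own(onz("top",zt(226,420),.05)))
E
```

```text
[ 0.67355231 -0.04519949 -0.19939531] [ 0.  -0.8  0.1 -0.3 -1.5 -0.4 -1.   0.2  0.1 -0.6 -0.6 -0.7]
notch edges own [array([-0.0675165, -0.0005274])] [array([-0.07168897,  0.00105334])]
stop top own [-0.0601363  -0.11682694]
stop top own [-0.05842628 -0.15063442]
stop top own [-0.10471549 -0.15273155]
stop top own [-0.10439774 -0.12040542]
hinge [0.59846542 0.16381477 0.0775    ]
door hinge px z.15 [[257.27198418 198.12650117]]
door free outer [-0.19402455 -0.01745009]
tin [ 0.38930647 -0.24379016  0.12      ]
knob [-0.2126024   0.02950837]
```

>>> step_arm --rows '[{"dx": 2.0,"dy": -3.0,"grip": 1,"rz": 4.8},{"dx": 2.2,"dy": -3.4,"grip": 1,"rz": 4.8},{"dx": 2.2,"dy": -3.4,"grip": 1},{"dx": 2.2,"dy": -3.4,"grip": 1},{"dx": 2.2,"dy": -3.4,"grip": 1}]'

```text
validation failed for argument at $.ro...
```

>>> step_arm --rows '[{"dx": 2.0,"dy": -3.0,"dz": 0.0,"rx": 0.0,"ry": 0.0,"rz": 4.8,"grip": 1.0},{"dx": 2.2,"dy": -3.4,"dz": 0.0,"rx": 0.0,"ry": 0.0,"rz": 4.8,"grip": 1.0},{"dx": 2.2,"dy": -3.4,"dz": 0.0,"rx": 0.0,"ry": 0.0,"rz": 0.0,"grip": 1.0},{"dx": 2.2,"dy": -3.4,"dz": 0.0,"rx": 0.0,"ry": 0.0,"rz": 0.0,"grip": 1.0},{"dx": 2.2,"dy": -3.4,"dz": 0.0,"rx": 0.0,"ry": 0.0,"rz": 0.0,"grip": 1.0}]'

```text
t: 0.52
eef_pos: [0.2944, 0.3213, 0.2264]
tcp_rot: [[0.179, 0.984, -0.005], [0.984, -0.179, -0.006], [-0.007, -0.004, -1.0]]
force: [1.0, 0.8, 0.4]
grip_width: 0.301
```

>>> step_arm --rows '[{"dx": 2.2,"dy": -3.3,"dz": 0.0,"rx": 0.0,"ry": 0.0,"rz": -1.0,"grip": 1.0},{"dx": 2.2,"dy": -3.3,"dz": 0.0,"rx": 0.0,"ry": 0.0,"rz": 0.0,"grip": 1.0},{"dx": 2.2,"dy": -3.3,"dz": 0.0,"rx": 0.0,"ry": 0.0,"rz": 0.0,"grip": 1.0},{"dx": 2.2,"dy": -3.3,"dz": 0.0,"rx": 0.0,"ry": 0.0,"rz": 0.0,"grip": 1.0},{"dx": 2.2,"dy": -3.3,"dz": 0.0,"rx": 0.0,"ry": 0.0,"rz": 0.0,"grip": 1.0}]'

```text
t: 0.93
eef_pos: [0.4064, 0.1467, 0.2252]
tcp_rot: [[0.195, 0.981, -0.006], [0.981, -0.195, -0.006], [-0.007, -0.005, -1.0]]
force: [1.2, 1.2, 0.4]
grip_width: -0.004
```

>>> step_arm --rows '[{"dx": 2.2,"dy": -3.3,"dz": 0.0,"rx": 0.0,"ry": 0.0,"rz": 0.0,"grip": 1.0},{"dx": 2.2,"dy": -3.3,"dz": 0.0,"rx": 0.0,"ry": 0.0,"rz": 0.0,"grip": 1.0},{"dx": 0.0,"dy": 0.0,"dz": -3.5,"rx": 0.0,"ry": 0.0,"rz": 0.0,"grip": 1.0},{"dx": 0.0,"dy": 0.0,"dz": -3.5,"rx": 0.0,"ry": 0.0,"rz": 0.0,"grip": 1.0},{"dx": 0.0,"dy": 0.0,"dz": -2.5,"rx": 0.0,"ry": 0.0,"rz": 0.0,"grip": 1.0}]'

```text
t: 1.35
eef_pos: [0.4575, 0.0685, 0.1324]
tcp_rot: [[0.207, 0.978, 0.006], [0.978, -0.207, -0.007], [-0.005, 0.008, -1.0]]
force: [-0.7, -0.5, -0.3]
grip_width: 0.001
```

>>> step_arm --rows '[{"dx": 1.5,"dy": -0.4,"dz": -1.2,"rx": 0.0,"ry": 0.0,"rz": 0.0,"grip": 1.0},{"dx": 1.5,"dy": -0.4,"dz": -0.5,"rx": 0.0,"ry": 0.0,"rz": 0.0,"grip": 1.0},{"dx": 1.2,"dy": -0.4,"dz": 0.0,"rx": 0.0,"ry": 0.0,"rz": 0.0,"grip": 1.0},{"dx": 1.2,"dy": -0.4,"dz": 0.0,"rx": 0.0,"ry": 0.0,"rz": 0.0,"grip": 1.0},{"dx": 1.2,"dy": -0.4,"dz": 0.0,"rx": 0.0,"ry": 0.0,"rz": 0.0,"grip": 1.0}]'

```text
t: 1.77
eef_pos: [0.5192, 0.0465, 0.1049]
tcp_rot: [[0.208, 0.978, -0.012], [0.978, -0.209, -0.008], [-0.011, -0.01, -1.0]]
force: [-1.8, -0.5, 10.8]
grip_width: -0.003
```

Run:
```python
from plant import arm
import cv2
print(arm.observe()["force"])
f=arm.grab_frame("scene"); a=f["pixels"][130:260,240:420,::-1];a=cv2.convertScaleAbs(a,alpha=1.5)
cv2.imwrite("pics/s1.png",cv2.resize(a,(720,520),interpolation=cv2.INTER_CUBIC))
o=arm.observe();print(o["force"],o["eef_pos"],o["moment"])
```

```text
[-1.82378371 -0.48694115 10.77397576]
[-0.48573431 -1.22211262  1.21598874] [0.52094741 0.04583683 0.10505218] [-0.10679894 -0.07576974  0.00962156]
```

View pics/s1.png

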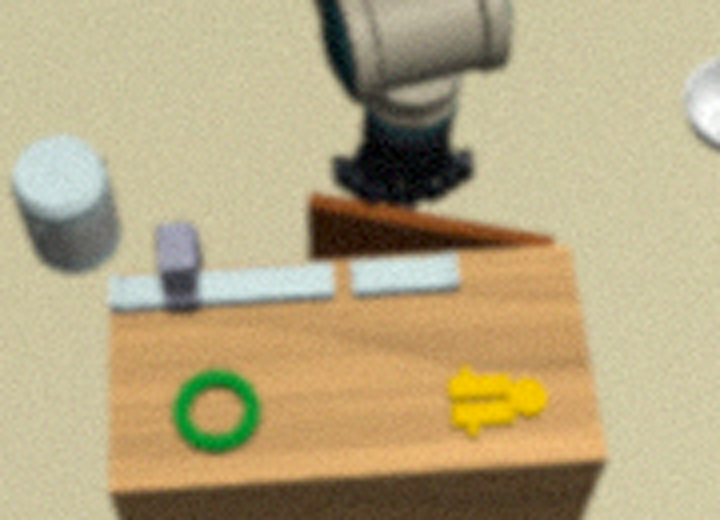

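The finger is on the door's outer face, just above (400,205) in the crop. The free edge has swung in slightly to (315,195). The 10.8 N upward reading was a motion transient and is now down to 1.2 N. I'll keep pushing from slightly higher.

>>> step_arm --rows '[{"dx": 1.0,"dy": -0.2,"dz": 0.6,"rx": 0.0,"ry": 0.0,"rz": 0.0,"grip": 1.0},{"dx": 1.0,"dy": -0.2,"dz": 0.6,"rx": 0.0,"ry": 0.0,"rz": 0.0,"grip": 1.0},{"dx": 0.8,"dy": -0.2,"dz": 0.0,"rx": 0.0,"ry": 0.0,"rz": 0.0,"grip": 1.0},{"dx": 0.6,"dy": -0.1,"dz": 0.0,"rx": 0.0,"ry": 0.0,"rz": 0.0,"grip": 1.0},{"dx": 0.5,"dy": -0.1,"dz": 0.0,"rx": 0.0,"ry": 0.0,"rz": 0.0,"grip": 1.0}]'

```text
t: 2.23
eef_pos: [0.5595, 0.0373, 0.1142]
tcp_rot: [[0.209, 0.978, -0.018], [0.978, -0.21, -0.008], [-0.012, -0.016, -1.0]]
force: [-1.8, 0.9, 1.3]
grip_width: -0.003
```

>>> step_arm --rows '[{"dx": 0.3,"dy": -0.1,"dz": 0.0,"rx": 0.0,"ry": 0.0,"rz": 0.0,"grip": 1.0},{"dx": 0.2,"dy": 0.0,"dz": 0.0,"rx": 0.0,"ry": 0.0,"rz": 0.0,"grip": 1.0},{"dx": 0.2,"dy": 0.0,"dz": 0.0,"rx": 0.0,"ry": 0.0,"rz": 0.0,"grip": 1.0},{"dx": 0.2,"dy": 0.0,"dz": 0.0,"rx": 0.0,"ry": 0.0,"rz": 0.0,"grip": 1.0},{"dx": 0.1,"dy": 0.0,"dz": 0.0,"rx": 0.0,"ry": 0.0,"rz": 0.0,"grip": 1.0}]'

```text
t: 2.65
eef_pos: [0.561, 0.0366, 0.1141]
tcp_rot: [[0.208, 0.977, -0.046], [0.978, -0.209, -0.008], [-0.018, -0.043, -0.999]]
force: [-5.7, -0.9, 3.8]
grip_width: 0.0
```

Run:
```python
from plant import arm
import cv2
f=arm.grab_frame("top"); a=f["pixels"][130:280,240:400,::-1];a=cv2.convertScaleAbs(a,alpha=1.5)
cv2.imwrite("pics/t2.png",cv2.resize(a,(640,600),interpolation=cv2.INTER_CUBIC))
f=arm.grab_frame("scene"); a=f["pixels"][130:260,240:420,::-1];a=cv2.convertScaleAbs(a,alpha=1.5)
cv2.imwrite("pics/s2.png",cv2.resize(a,(720,520),interpolation=cv2.INTER_CUBIC))
o=arm.observe();print(o["force"],o["eef_pos"])
```

```text
[-9.2249905  -0.03395594  6.13996797] [0.56105099 0.0366575  0.11409485]
```

View pics/t2.png

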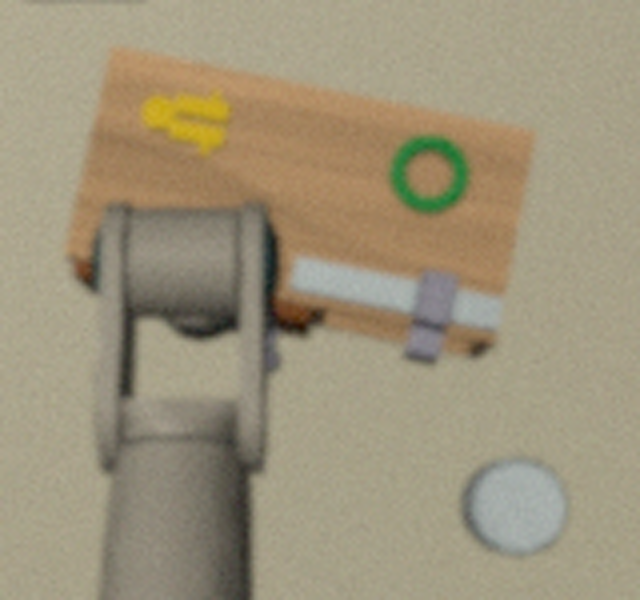

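View pics/s2.png

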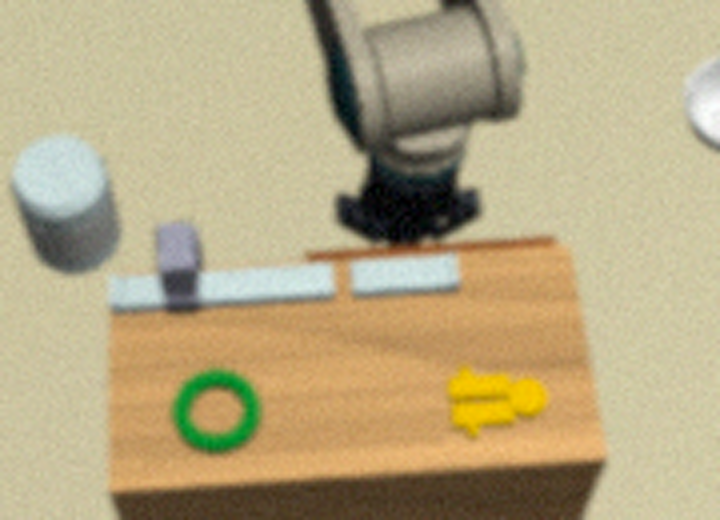

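The door looks shut: only a thin line at (305–555, 250) remains in the scene crop. The 9 N reading without movement means it is against its hard stop. I'll retreat and go up.

>>> step_arm --rows '[{"dx": -2.0,"dy": 0.4,"dz": 0.0,"rx": 0.0,"ry": -2.0,"rz": 0.0,"grip": 1.0},{"dx": -3.0,"dy": 0.4,"dz": 0.0,"rx": 0.0,"ry": 0.0,"rz": 0.0,"grip": 1.0},{"dx": -1.0,"dy": 0.0,"dz": 3.5,"rx": 0.0,"ry": 0.0,"rz": 0.0,"grip": 1.0},{"dx": 0.0,"dy": 0.0,"dz": 4.0,"rx": 0.0,"ry": 0.0,"rz": 0.0,"grip": 1.0},{"dx": 0.0,"dy": 0.0,"dz": 4.0,"rx": 0.0,"ry": 0.0,"rz": 0.0,"grip": 1.0}]'

```text
t: 3.17
eef_pos: [0.4883, 0.0448, 0.2135]
tcp_rot: [[0.208, 0.977, -0.045], [0.978, -0.209, -0.009], [-0.018, -0.042, -0.999]]
force: [1.8, 0.5, -1.0]
grip_width: 0.003
```

>>> step_arm --rows '[{"dx": 0.0,"dy": -2.0,"dz": 3.5,"rx": 0.0,"ry": 0.0,"rz": 0.0,"grip": 1.0},{"dx": 0.0,"dy": -3.8,"dz": 1.0,"rx": 0.0,"ry": 0.0,"rz": 0.0,"grip": 1.0},{"dx": 0.0,"dy": -4.0,"dz": 0.0,"rx": 0.0,"ry": 0.0,"rz": 0.0,"grip": 1.0},{"dx": 0.0,"dy": -4.0,"dz": 0.0,"rx": 0.0,"ry": 0.0,"rz": 0.0,"grip": 1.0},{"dx": 0.0,"dy": -4.0,"dz": 0.0,"rx": 0.0,"ry": 0.0,"rz": 0.0,"grip": 1.0}]'

```text
t: 3.58
eef_pos: [0.4895, -0.1326, 0.272]
tcp_rot: [[0.194, 0.981, -0.025], [0.981, -0.194, -0.01], [-0.015, -0.022, -1.0]]
force: [1.4, -0.2, -0.7]
grip_width: 0.002
```

>>> step_arm --rows '[{"dx": 0.8,"dy": -3.8,"dz": 0.0,"rx": 0.0,"ry": -1.4,"rz": 0.0,"grip": 1.0},{"dx": 2.0,"dy": -3.2,"dz": 0.0,"rx": 0.5,"ry": 0.0,"rz": 0.0,"grip": 1.0},{"dx": 3.0,"dy": -1.5,"dz": 0.0,"rx": 0.0,"ry": 0.0,"rz": 0.0,"grip": 1.0},{"dx": 1.0,"dy": -0.2,"dz": 0.0,"rx": 0.0,"ry": 0.0,"rz": 0.0,"grip": 1.0},{"dx": 0.0,"dy": 0.0,"dz": -1.5,"rx": 0.0,"ry": 0.0,"rz": 0.0,"grip": 1.0}]'

```text
t: 4.0
eef_pos: [0.5583, -0.2335, 0.2582]
tcp_rot: [[0.204, 0.979, 0.006], [0.979, -0.204, -0.006], [-0.005, 0.007, -1.0]]
force: [0.6, 0.5, 1.1]
grip_width: -0.003
```

Run:
```python
from plant import arm
import cv2
f=arm.grab_frame("top"); a=f["pixels"][130:280,240:400,::-1];a=cv2.convertScaleAbs(a,alpha=1.5)
cv2.imwrite("pics/t3.png",cv2.resize(a,(640,600),interpolation=cv2.INTER_CUBIC))
f=arm.grab_frame("scene"); a=f["pixels"][130:260,240:420,::-1];a=cv2.convertScaleAbs(a,alpha=1.5)
cv2.imwrite("pics/s3.png",cv2.resize(a,(720,520),interpolation=cv2.INTER_CUBIC))
o=arm.observe();print(o["force"],o["eef_pos"])
```

```text
[-0.41046131 -0.21202599 -1.0305048 ] [ 0.55583714 -0.23174084  0.25277644]
```

View pics/t3.png

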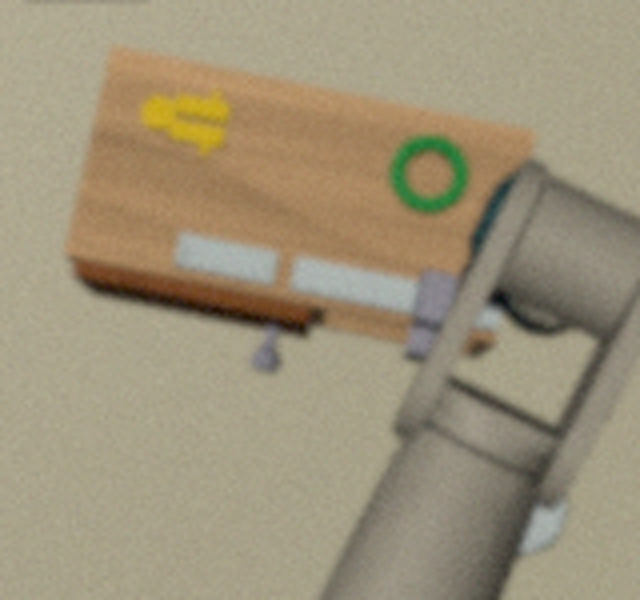

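View pics/s3.png

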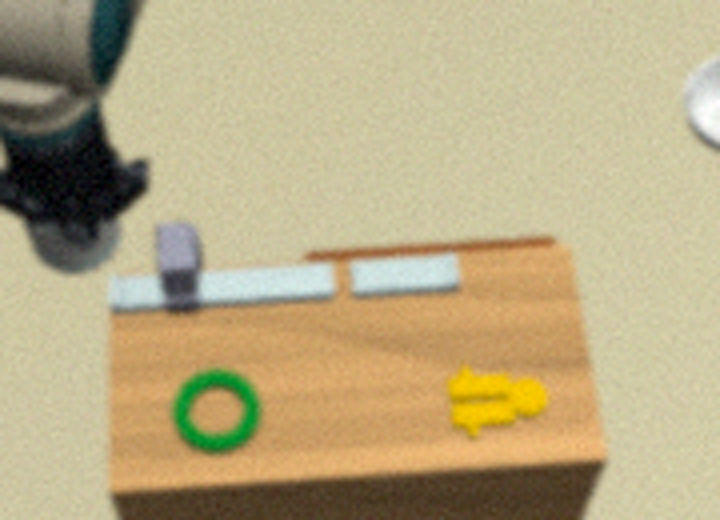

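Both views show the door closed: in the top crop it runs flush along the front from (80,275) to (310,325). The fingers are beyond the stop's −y side. I'll descend to the stop face's height.

>>> step_arm --rows '[{"dx": 0.0,"dy": 0.0,"dz": -2.5,"rx": 0.0,"ry": 0.0,"rz": 0.0,"grip": 1.0},{"dx": 0.0,"dy": 0.0,"dz": -1.8,"rx": 0.0,"ry": 0.0,"rz": 0.0,"grip": 1.0},{"dx": 0.0,"dy": 0.0,"dz": -0.5,"rx": 0.0,"ry": 0.0,"rz": 0.0,"grip": 1.0},{"dx": 0.2,"dy": 1.0,"dz": 0.0,"rx": 0.0,"ry": 0.0,"rz": 0.0,"grip": 1.0},{"dx": 0.2,"dy": 1.0,"dz": 0.0,"rx": 0.0,"ry": 0.0,"rz": 0.0,"grip": 1.0}]'

```text
t: 4.52
eef_pos: [0.5589, -0.2105, 0.2057]
tcp_rot: [[0.204, 0.979, -0.002], [0.979, -0.204, -0.002], [-0.003, -0.002, -1.0]]
force: [-0.4, 0.5, 0.8]
grip_width: -0.003
```

>>> step_arm --rows '[{"dx": 0.2,"dy": 0.8,"dz": 0.0,"rx": 0.0,"ry": 0.0,"rz": 0.0,"grip": 1.0},{"dx": 0.2,"dy": 0.8,"dz": 0.0,"rx": 0.0,"ry": 0.0,"rz": 0.0,"grip": 1.0},{"dx": 0.2,"dy": 0.8,"dz": 0.0,"rx": 0.0,"ry": 0.0,"rz": 0.0,"grip": 1.0},{"dx": 0.2,"dy": 0.8,"dz": 0.0,"rx": 0.0,"ry": 0.0,"rz": 0.0,"grip": 1.0},{"dx": 0.2,"dy": 0.8,"dz": 0.0,"rx": 0.0,"ry": 0.0,"rz": 0.0,"grip": 1.0}]'

```text
t: 4.93
eef_pos: [0.57, -0.166, 0.2101]
tcp_rot: [[0.203, 0.979, 0.001], [0.979, -0.203, -0.007], [-0.007, 0.002, -1.0]]
force: [-3.8, -4.7, -2.8]
grip_width: 0.002
```

```bash
cat > look.py <<'E'
import sys
from plant import arm
import cv2,numpy as np
k=sys.argv[1]
o=arm.observe();p=[.67355,-.0452,-.1994];d=o["eef_pos"][:2]-p[:2];c,s=np.cos(p[2]),np.sin(p[2])
print("force own",[round(float(x),2) for x in (c*o["force"][0]+s*o["force"][1],-s*o["force"][0]+c*o["force"][1],o["force"][2])],"own tcp",c*d[0]+s*d[1],-s*d[0]+c*d[1],o["eef_pos"])
f=arm.grab_frame("scene"); a=f["pixels"][165:235,240:380,::-1];a=cv2.convertScaleAbs(a,alpha=1.5)
cv2.imwrite(f"pics/s{k}.png",cv2.resize(a,(800,400),interpolation=cv2.INTER_CUBIC))
E
python3 look.py 4
```

```text
force own [-2.84, -5.36, -2.85] own tcp -0.07753247616293091 -0.1388885776484438 [ 0.57004256 -0.16597885  0.21007004]
```

View pics/s4.png

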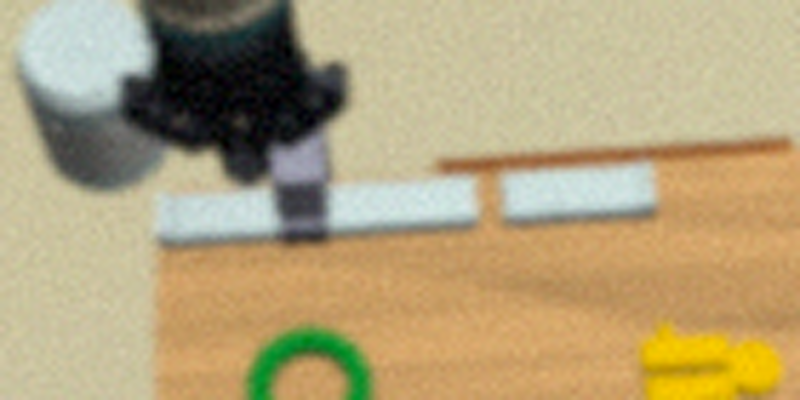

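The fingers are against the stop's −y face, with the block at (300,190) and already about 25 mm along. The force of about 5 N matches normal sliding friction. I'll carry on and hold the height.

>>> step_arm --rows '[{"dx": 0.2,"dy": 0.8,"dz": -0.1,"rx": 0.0,"ry": 0.0,"rz": 0.0,"grip": 1.0},{"dx": 0.2,"dy": 0.8,"dz": -0.1,"rx": 0.0,"ry": 0.0,"rz": 0.0,"grip": 1.0},{"dx": 0.2,"dy": 0.8,"dz": -0.1,"rx": 0.0,"ry": 0.0,"rz": 0.0,"grip": 1.0},{"dx": 0.2,"dy": 0.8,"dz": -0.1,"rx": 0.0,"ry": 0.0,"rz": 0.0,"grip": 1.0},{"dx": 0.1,"dy": 0.8,"dz": -0.1,"rx": 0.0,"ry": 0.0,"rz": 0.0,"grip": 1.0}]'

```text
t: 5.4
eef_pos: [0.5781, -0.1277, 0.2102]
tcp_rot: [[0.208, 0.978, 0.0], [0.978, -0.208, -0.017], [-0.017, 0.004, -1.0]]
force: [0.0, -7.5, 1.4]
grip_width: 0.005
```

```bash
python3 look.py 5
```

```text
force own [1.51, -7.34, 1.43] own tcp -0.07721568576314566 -0.09972850018803128 [ 0.57810995 -0.12765746  0.21021978]
```

View pics/s5.png

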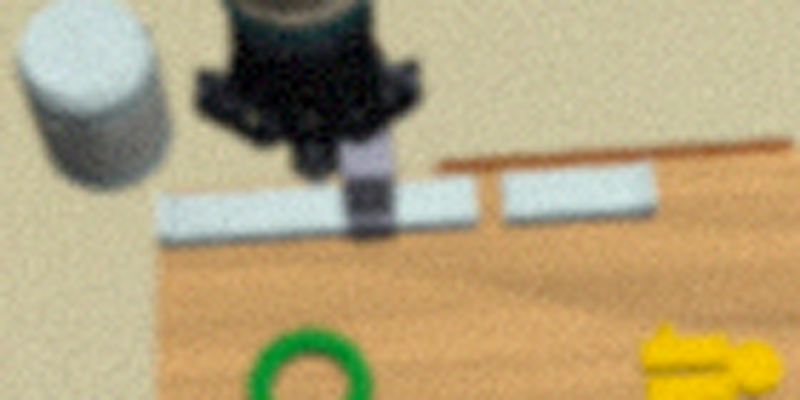

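The block is now at (370,210), and the gap is at (490,200), about 70 mm ahead.

>>> step_arm --rows '[{"dx": 0.2,"dy": 0.8,"dz": -0.1,"rx": 0.0,"ry": 0.0,"rz": 0.0,"grip": 1.0},{"dx": 0.2,"dy": 0.8,"dz": -0.1,"rx": 0.0,"ry": 0.0,"rz": 0.0,"grip": 1.0},{"dx": 0.1,"dy": 0.8,"dz": -0.1,"rx": 0.0,"ry": 0.0,"rz": 0.0,"grip": 1.0},{"dx": 0.2,"dy": 0.8,"dz": -0.1,"rx": 0.0,"ry": 0.0,"rz": 0.0,"grip": 1.0},{"dx": 0.1,"dy": 0.8,"dz": -0.1,"rx": 0.0,"ry": 0.0,"rz": 0.0,"grip": 1.0}]'

```text
t: 5.87
eef_pos: [0.5862, -0.09, 0.21]
tcp_rot: [[0.214, 0.977, 0.004], [0.977, -0.214, -0.026], [-0.025, 0.009, -1.0]]
force: [-2.4, -8.1, 3.1]
grip_width: 0.005
```

```bash
python3 look.py 6
```

```text
force own [-0.72, -8.43, 3.07] own tcp -0.07671989445563313 -0.061207680613342946 [ 0.58622617 -0.08999811  0.20999899]
```

View pics/s6.png

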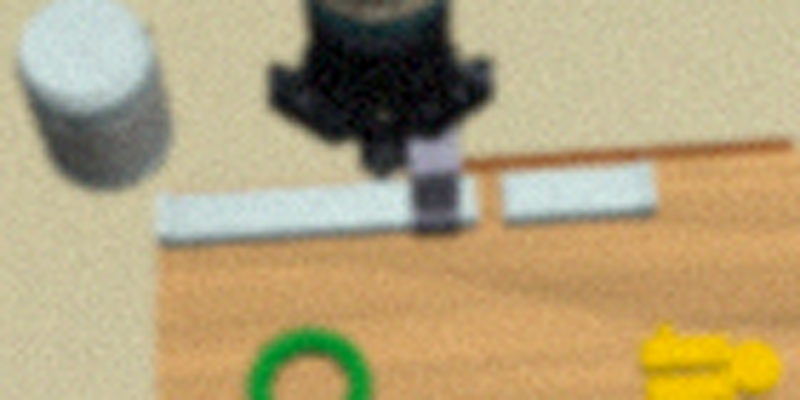

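The block is now at (436,205), about 31 mm short of the notch. I'll use smaller steps.

>>> step_arm --rows '[{"dx": 0.1,"dy": 0.5,"dz": -0.1,"rx": 0.0,"ry": 0.0,"rz": 0.0,"grip": 1.0},{"dx": 0.1,"dy": 0.5,"dz": -0.1,"rx": 0.0,"ry": 0.0,"rz": 0.0,"grip": 1.0},{"dx": 0.1,"dy": 0.4,"dz": -0.1,"rx": 0.0,"ry": 0.0,"rz": 0.0,"grip": 1.0},{"dx": 0.1,"dy": 0.4,"dz": 0.0,"rx": 0.0,"ry": 0.0,"rz": 0.0,"grip": 1.0},{"dx": 0.1,"dy": 0.4,"dz": 0.0,"rx": 0.0,"ry": 0.0,"rz": 0.0,"grip": 1.0}]'

```text
t: 6.33
eef_pos: [0.5908, -0.0688, 0.2098]
tcp_rot: [[0.217, 0.976, 0.004], [0.976, -0.216, -0.031], [-0.029, 0.01, -1.0]]
force: [-4.0, -4.9, -0.3]
grip_width: 0.001
```

```bash
python3 look.py 7
```

```text
force own [-2.93, -5.58, -0.3] own tcp -0.07639781667955371 -0.039551069864115954 [ 0.59083163 -0.06883441  0.20976224]
```

View pics/s7.png

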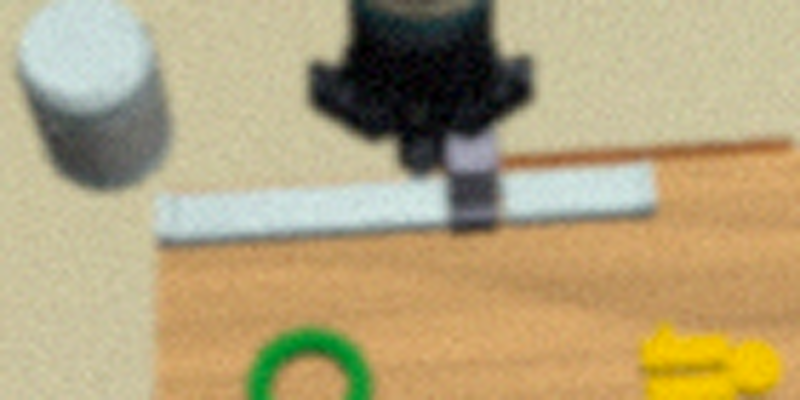

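The block is at about 474, with the gap centre at 489, so about 9 mm remain. I'll move in fine steps now.

>>> step_arm --rows '[{"dx": 0.0,"dy": 0.2,"dz": 0.0,"rx": 0.0,"ry": 0.0,"rz": 0.0,"grip": 1.0},{"dx": 0.0,"dy": 0.2,"dz": 0.0,"rx": 0.0,"ry": 0.0,"rz": 0.0,"grip": 1.0},{"dx": 0.0,"dy": 0.1,"dz": 0.0,"rx": 0.0,"ry": 0.0,"rz": 0.0,"grip": 1.0},{"dx": 0.0,"dy": 0.1,"dz": 0.0,"rx": 0.0,"ry": 0.0,"rz": 0.0,"grip": 1.0},{"dx": 0.0,"dy": 0.0,"dz": 0.0,"rx": 0.0,"ry": 0.0,"rz": 0.0,"grip": 1.0}]'

```text
t: 6.8
eef_pos: [0.5919, -0.061, 0.2087]
tcp_rot: [[0.215, 0.976, 0.006], [0.976, -0.215, -0.029], [-0.027, 0.012, -1.0]]
force: [-0.0, -1.7, -0.6]
grip_width: -0.006
```

```bash
python3 look.py 8
```

```text
force own [0.3, -1.65, -0.6] own tcp -0.07689884127684857 -0.03167905714684933 [ 0.59189984 -0.06101914  0.20871001]
```

View pics/s8.png

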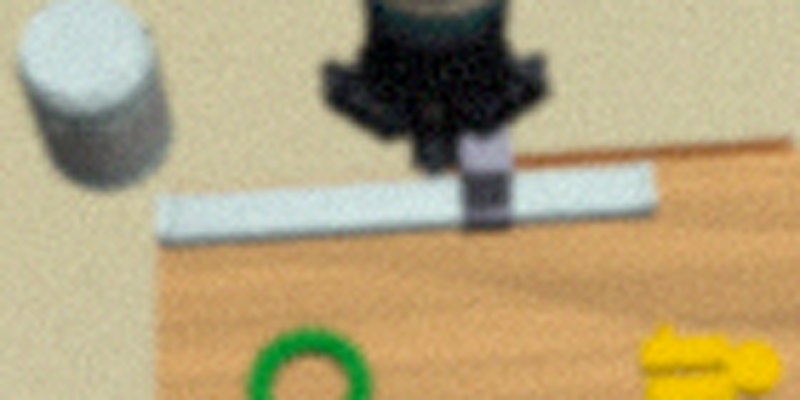

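>>> step_arm --rows '[{"dx": 0.0,"dy": 0.1,"dz": 0.0,"rx": 0.0,"ry": 0.0,"rz": 0.0,"grip": 1.0},{"dx": 0.0,"dy": 0.0,"dz": 0.0,"rx": 0.0,"ry": 0.0,"rz": 0.0,"grip": 1.0},{"dx": 0.0,"dy": 0.0,"dz": 0.0,"rx": 0.0,"ry": 0.0,"rz": 0.0,"grip": 1.0},{"dx": 0.0,"dy": 0.0,"dz": 0.0,"rx": 0.0,"ry": 0.0,"rz": 0.0,"grip": 1.0},{"dx": 0.0,"dy": 0.0,"dz": 0.0,"rx": 0.0,"ry": 0.0,"rz": 0.0,"grip": 1.0}]'

```text
t: 7.27
eef_pos: [0.5919, -0.059, 0.2089]
tcp_rot: [[0.214, 0.977, 0.006], [0.976, -0.214, -0.027], [-0.025, 0.011, -1.0]]
force: [-0.1, -2.0, -0.4]
grip_width: 0.002
```

```bash
python3 look.py 9; python3 -c "
from plant import arm
import cv2
f=arm.grab_frame('top'); a=f['pixels'][170:230,270:370,::-1];a=cv2.convertScaleAbs(a,alpha=1.5)
cv2.imwrite('pics/t9.png',cv2.resize(a,(800,480),interpolation=cv2.INTER_CUBIC))"
```

```text
force own [0.32, -1.94, -0.36] own tcp -0.07734092193324896 -0.029727392430283505 [ 0.5918531  -0.05901858  0.20889447]
```

View pics/s9.png

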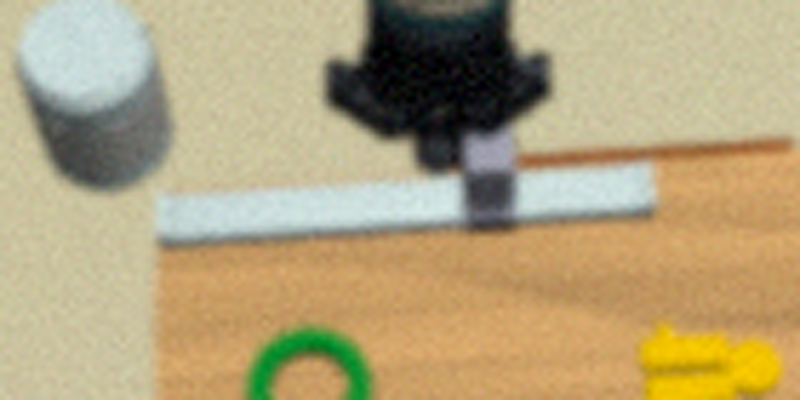

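View pics/t9.png

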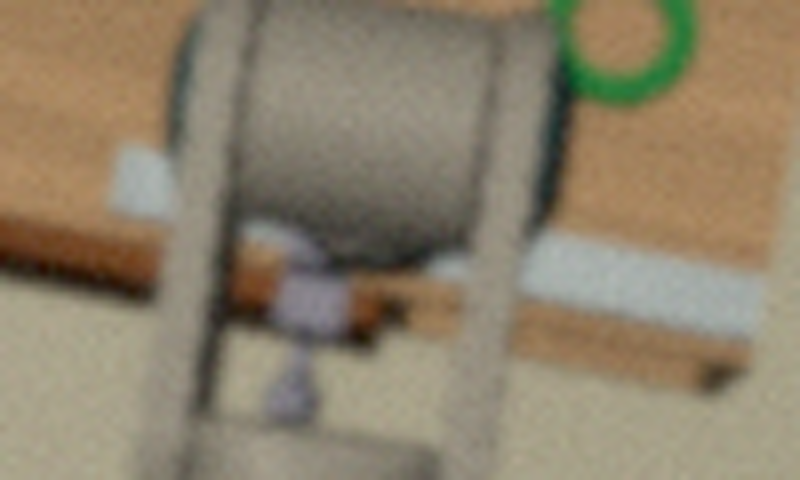

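>>> step_arm --rows '[{"dx": -0.1,"dy": -0.5,"dz": 0.0,"rx": 0.0,"ry": 0.0,"rz": 0.0,"grip": 1.0},{"dx": -0.2,"dy": -1.0,"dz": 0.0,"rx": 0.0,"ry": 0.0,"rz": 0.0,"grip": 1.0},{"dx": -0.5,"dy": -2.5,"dz": 0.0,"rx": 0.0,"ry": 0.0,"rz": 0.0,"grip": 1.0},{"dx": -0.3,"dy": -1.5,"dz": 0.0,"rx": 0.0,"ry": 0.0,"rz": 0.0,"grip": 1.0},{"dx": 0.0,"dy": 0.0,"dz": 0.0,"rx": 0.0,"ry": 0.0,"rz": 0.0,"grip": 1.0}]'

```text
t: 7.78
eef_pos: [0.5801, -0.1166, 0.2094]
tcp_rot: [[0.212, 0.977, 0.006], [0.977, -0.211, -0.026], [-0.024, 0.012, -1.0]]
force: [-0.4, -0.1, 0.3]
grip_width: -0.001
```

```bash
python3 look.py 10; python3 -c "
from plant import arm
import cv2
f=arm.grab_frame('top'); a=f['pixels'][170:230,270:370,::-1];a=cv2.convertScaleAbs(a,alpha=1.5)
cv2.imwrite('pics/t10.png',cv2.resize(a,(800,480),interpolation=cv2.INTER_CUBIC))"
```

```text
force own [-0.37, -0.18, 0.35] own tcp -0.07742716712512879 -0.08853825312482369 [ 0.58011924 -0.11664705  0.2094241 ]
```

View pics/s10.png

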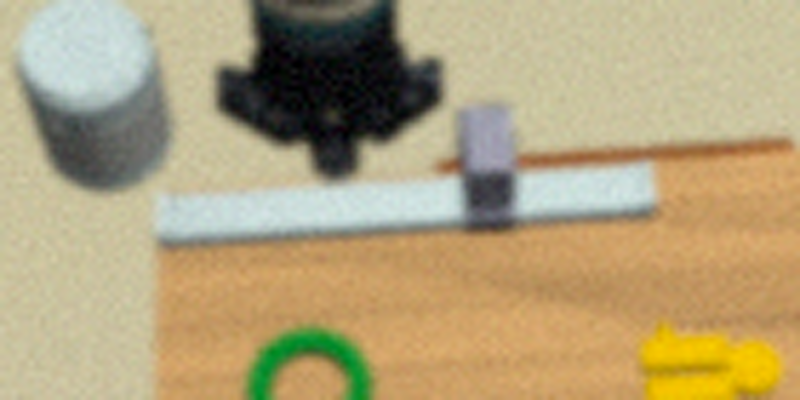

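View pics/t10.png

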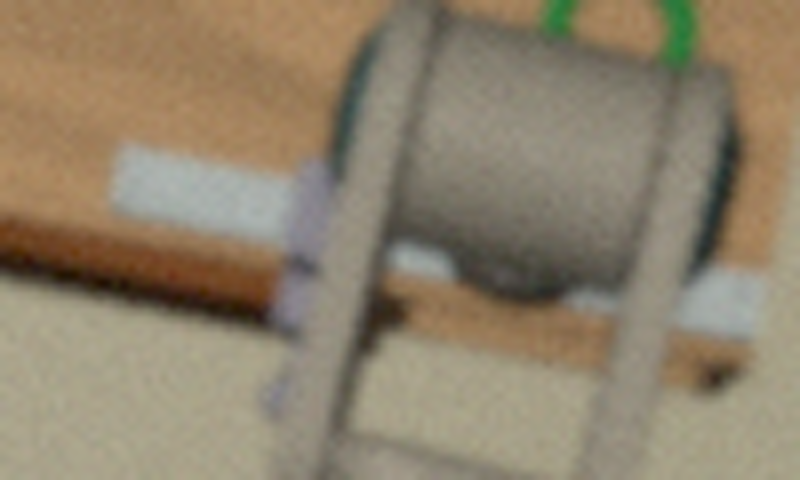

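The stop stands over the gap at (488,200). I'll clear the arm so I can measure how well it's seated without anything in the way.

>>> step_arm --rows '[{"dx": 0.0,"dy": -1.0,"dz": 2.0,"rx": 0.0,"ry": 0.0,"rz": 0.0,"grip": 1.0},{"dx": -1.0,"dy": -3.0,"dz": 2.5,"rx": 0.0,"ry": 0.0,"rz": 0.0,"grip": 1.0},{"dx": -1.0,"dy": -4.0,"dz": 0.5,"rx": 0.0,"ry": 0.0,"rz": 0.0,"grip": 1.0},{"dx": -1.0,"dy": -4.0,"dz": 0.0,"rx": 0.0,"ry": 0.0,"rz": 0.0,"grip": 1.0},{"dx": -1.0,"dy": -4.0,"dz": 0.0,"rx": 0.0,"ry": 0.0,"rz": 0.0,"grip": 1.0}]'

```text
t: 8.3
eef_pos: [0.5417, -0.2684, 0.2616]
tcp_rot: [[0.194, 0.981, 0.007], [0.981, -0.193, -0.022], [-0.02, 0.012, -1.0]]
force: [0.7, -0.1, -0.2]
grip_width: 0.003
```

```bash
cat > cmp.py <<'E'
from plant import arm
import cv2,sys
k=sys.argv[1]
f=arm.grab_frame('top'); cv2.imwrite(f'pics/top{k}.png',f['pixels'][:,:,::-1]); a=f['pixels'][130:280,240:400,::-1];a=cv2.convertScaleAbs(a,alpha=1.5)
cv2.imwrite(f'pics/t{k}.png',cv2.resize(a,(640,600),interpolation=cv2.INTER_CUBIC))
f=arm.grab_frame('scene'); cv2.imwrite(f'pics/scene{k}.png',f['pixels'][:,:,::-1])
print(arm.observe()["force"],arm.observe()["eef_pos"])
E
python3 cmp.py 11
```

```text
[ 0.36448834  0.98864648 -0.13267738] [ 0.54000729 -0.27240568  0.26047544]
```

View pics/t11.png

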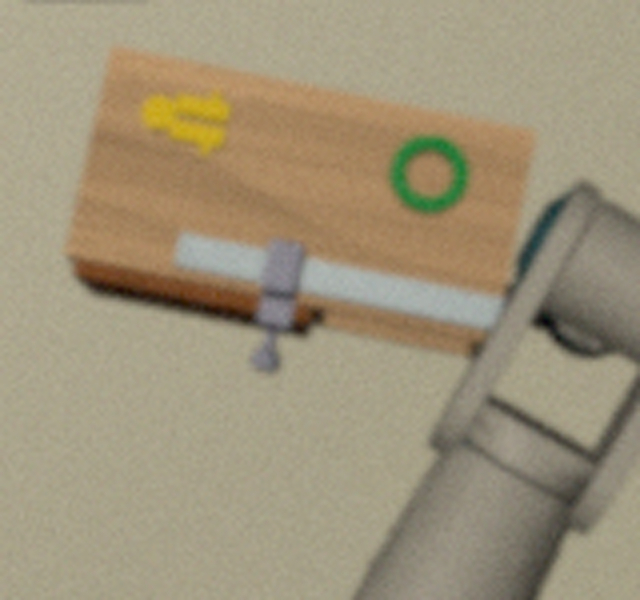

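Run:
```python
from h import *
p=np.array([.67355,-.0452,-.1994])
def prof(img,n,z,xs,ys):
    X,Y=np.meshgrid(xs,ys); P=np.c_[X.ravel(),Y.ravel(),np.full(X.size,z)]
    uv=proj(n,own2w(p,P)).astype(np.float32).reshape(len(ys),len(xs),2)
    return cv2.remap(img.astype(np.float32),uv[...,0].copy(),uv[...,1].copy(),cv2.INTER_CUBIC).mean(1)
ys=np.arange(-.045,.0451,.001)
for n in("top","scene"):
    a=cv2.imread(f"pics/{n}0.png");b=cv2.imread(f"pics/{n}11.png")
    g=prof(a,n,.172,np.linspace(-.085,-.066,12),ys)[:,0]   # blue: rail bright, wood dark
    print(n,"gap",np.round(g).astype(int).tolist())
    def edges(y,v,half):
        out=[]
        for i in range(len(v)-1):
            if (v[i]-half)*(v[i+1]-half)<0: out.append(round(float(y[i]+(half-v[i])/(v[i+1]-v[i])*(y[i+1]-y[i])),4))
        return out
    m=abs(ys)<.02; h=(np.median(g)+g[m].min())/2; print("gap edges",edges(ys,g,h))
    for z,xs in((.232,np.linspace(-.095,-.07,12)),):
        q=prof(b,n,z,xs,ys)[:,1]
        print("block",np.round(q).astype(int).tolist());
```

```text
top gap [115, 115, 114, 114, 114, 114, 114, 114, 114, 114, 114, 113, 113, 113, 114, 115, 115, 115, 115, 115, 115, 115, 114, 114, 114, 114, 114, 114, 114, 113, 112, 110, 107, 103, 99, 94, 89, 84, 79, 75, 70, 67, 64, 62, 61, 61, 62, 65, 68, 73, 78, 83, 88, 94, 99, 103, 106, 109, 110, 111, 112, 112, 113, 113, 113, 113, 113, 114, 114, 114, 114, 114, 114, 114, 114, 114, 114, 114, 114, 113, 113, 113, 113, 113, 113, 113, 113, 113, 114, 114, 114]
gap edges [-0.0085, 0.0068]
block [116, 116, 116, 115, 116, 116, 117, 117, 118, 118, 117, 117, 117, 117, 116, 116, 116, 115, 115, 115, 114, 112, 109, 106, 101, 96, 90, 85, 80, 78, 78, 79, 81, 83, 85, 86, 87, 88, 88, 89, 89, 90, 89, 89, 88, 88, 88, 89, 89, 89, 89, 89, 89, 90, 91, 93, 95, 98, 100, 103, 106, 108, 110, 112, 113, 113, 114, 115, 115, 116, 117, 117, 116, 116, 115, 115, 115, 115, 115, 115, 114, 114, 114, 115, 115, 115, 116, 116, 115, 115, 115]
scene gap [146, 146, 147, 147, 147, 147, 146, 146, 145, 144, 144, 145, 145, 145, 146, 146, 146, 146, 145, 145, 146, 147, 148, 148, 147, 146, 145, 145, 146, 146, 146, 145, 144, 142, 140, 137, 130, 122, 115, 105, 95, 87, 80, 73, 69, 68, 67, 66, 66, 68, 72, 77, 84, 93, 101, 109, 118, 126, 132, 136, 140, 142, 142, 143, 144, 144, 144, 145, 145, 145, 145, 145, 145, 145, 144, 144, 144, 144, 144, 144, 143, 144, 145, 146, 146, 146, 145, 144, 145, 145, 146]
gap edges [-0.0061, 0.0095]
block [131, 131, 132, 132, 133, 132, 132, 131, 131, 131, 132, 132, 132, 132, 133, 133, 133, 132, 131, 131, 130, 131, 131, 130, 127, 123, 118, 111, 103, 97, 92, 89, 88, 91, 94, 99, 103, 106, 107, 108, 109, 109, 109, 109, 109, 109, 109, 109, 109, 109, 108, 108, 108, 108, 109, 110, 111, 111, 112, 113, 116, 118, 120, 123, 126, 129, 131, 132, 133, 133, 134, 133, 133, 132, 131, 131, 132, 132, 133, 134, 133, 133, 132, 131, 131, 132, 132, 132, 132, 133, 133]
```

Run:
```python
from h import *
from plant import arm
p=np.array([.67355,-.0452,-.1994])
fin={}
for n in("scene","top"):
    fin[n]=np.mean([arm.grab_frame(n)["pixels"][:,:,::-1].astype(np.float32) for _ in range(6)],0)
    cv2.imwrite(f"pics/{n}12.png",fin[n])
ini={n:cv2.imread(f"pics/{n}0.png").astype(np.float32) for n in fin}
def samp(img,n,P):
    uv=proj(n,own2w(p,P)).astype(np.float32)[None]
    return cv2.remap(img,uv[...,0].copy(),uv[...,1].copy(),cv2.INTER_CUBIC)[0]
def grid(s,dz):
    out={}
    xs=np.linspace(-.1,-.062,14);ys=np.linspace(-.019,.019,14)
    X,Y=np.meshgrid(xs,ys);top=np.c_[X.ravel(),Y.ravel()+s,np.full(X.size,.235+dz)]
    Yb,Z=np.meshgrid(np.linspace(-.012,.012,10),np.linspace(.2,.235,10))
    back=np.c_[np.full(Z.size,-.0595),Yb.ravel()+s,Z.ravel()+dz]
    return top,back
import itertools
def cost(q,use):
    s0,s1,dz=-.135,q[0],q[1];r=[]
    t0,b0=grid(s0,0);t1,b1=grid(s1,dz)
    if "top" in use: r.append(samp(ini["top"],"top",t0)-samp(fin["top"],"top",t1))
    if "scene" in use:
        k=slice(None)
        r.append(samp(ini["scene"],"scene",b0)-samp(fin["scene"],"scene",b1))
        m=t0[:,0]>-.09
        r.append((samp(ini["scene"],"scene",t0)-samp(fin["scene"],"scene",t1))[m])
    return np.concatenate([x.ravel() for x in r])
for use in(("scene",),("top",),("scene","top")):
    best=min(((float((cost((a,b),use)**2).mean()),a,b) for a in np.arange(-.01,.0101,.0005) for b in np.arange(-.008,.0061,.0005)))
    s=least_squares(lambda q:cost(q,use),best[1:],diff_step=1e-3,x_scale=[1e-3,1e-3]) 
    print(use,best)
    for b in np.arange(-.006,.0031,.0015): print("  dz",round(b,4),min((round(float((cost((a,b),use)**2).mean()),1),round(float(a),4)) for a in np.arange(-.01,.0101,.0005)))
# absolute: block s0
```

```text
('scene',) (136.492919921875, np.float64(-0.0009999999999999922), np.float64(-0.0024999999999999953))
  dz -0.006 (160.9, -0.001)
  dz -0.0045 (145.6, -0.001)
  dz -0.003 (137.4, -0.001)
  dz -0.0015 (137.7, -0.001)
  dz -0.0 (147.5, -0.001)
  dz 0.0015 (166.1, -0.001)
  dz 0.003 (194.2, -0.001)
('top',) (34.98381805419922, np.float64(-0.002999999999999994), np.float64(-0.0024999999999999953))
  dz -0.006 (35.5, -0.003)
  dz -0.0045 (35.0, -0.003)
  dz -0.003 (35.0, -0.003)
  dz -0.0015 (35.1, -0.003)
  dz -0.0 (35.3, -0.003)
  dz 0.0015 (35.7, -0.003)
  dz 0.003 (36.2, -0.003)
('scene', 'top') (95.35526275634766, np.float64(-0.0009999999999999922), np.float64(-0.0024999999999999953))
  dz -0.006 (108.3, -0.001)
  dz -0.0045 (100.0, -0.001)
  dz -0.003 (95.7, -0.001)
  dz -0.0015 (96.2, -0.0015)
  dz -0.0 (101.3, -0.0015)
  dz 0.0015 (111.3, -0.0015)
  dz 0.003 (126.7, -0.0015)[ WARN:0@1.947] global loadsave.cpp:1063 imwrite_ Unsupported depth image for selected encoder is fallbacked to CV_8U.
```

Image comparison gives a drop of about −2.2 mm, with the stop within about 1.5 mm of the notch. I'll check this with a gentle second push. A seated stop should resist more than the 2–7 N it takes to slide on the rail.

>>> step_arm --rows '[{"dx": 1.0,"dy": 3.8,"dz": 0.0,"rx": 0.0,"ry": 0.0,"rz": 0.0,"grip": 1.0},{"dx": 1.0,"dy": 3.8,"dz": 0.0,"rx": 0.0,"ry": 0.0,"rz": 0.0,"grip": 1.0},{"dx": 1.0,"dy": 3.8,"dz": 0.0,"rx": 0.0,"ry": 0.0,"rz": 0.0,"grip": 1.0},{"dx": 1.0,"dy": 3.0,"dz": 0.0,"rx": 0.0,"ry": 0.0,"rz": 0.0,"grip": 1.0},{"dx": 0.0,"dy": 0.0,"dz": -2.0,"rx": 0.0,"ry": 0.0,"rz": 0.0,"grip": 1.0}]'

```text
t: 9.42
eef_pos: [0.5828, -0.12, 0.244]
tcp_rot: [[0.202, 0.979, 0.012], [0.979, -0.201, -0.023], [-0.02, 0.017, -1.0]]
force: [0.7, 0.2, 1.3]
grip_width: -0.003
```

>>> step_arm --rows '[{"dx": 0.0,"dy": 0.0,"dz": -2.0,"rx": 0.0,"ry": 0.0,"rz": 0.0,"grip": 1.0},{"dx": 0.0,"dy": 0.0,"dz": -1.0,"rx": 0.0,"ry": 0.0,"rz": 0.0,"grip": 1.0},{"dx": 0.0,"dy": 0.0,"dz": 0.0,"rx": 0.0,"ry": 0.0,"rz": 0.0,"grip": 1.0},{"dx": 0.2,"dy": 1.0,"dz": 0.0,"rx": 0.0,"ry": 0.0,"rz": 0.0,"grip": 1.0},{"dx": 0.0,"dy": 0.0,"dz": 0.0,"rx": 0.0,"ry": 0.0,"rz": 0.0,"grip": 1.0}]'

```text
t: 9.83
eef_pos: [0.5844, -0.1063, 0.2102]
tcp_rot: [[0.198, 0.98, 0.008], [0.98, -0.198, -0.022], [-0.02, 0.012, -1.0]]
force: [-0.4, -0.5, -1.2]
grip_width: -0.002
```

```bash
python3 look.py 13
```

```text
force own [-0.32, -0.57, -1.23] own tcp -0.07524330318184765 -0.07755269806139993 [ 0.58443586 -0.10631175  0.21023298]
```

View pics/s13.png

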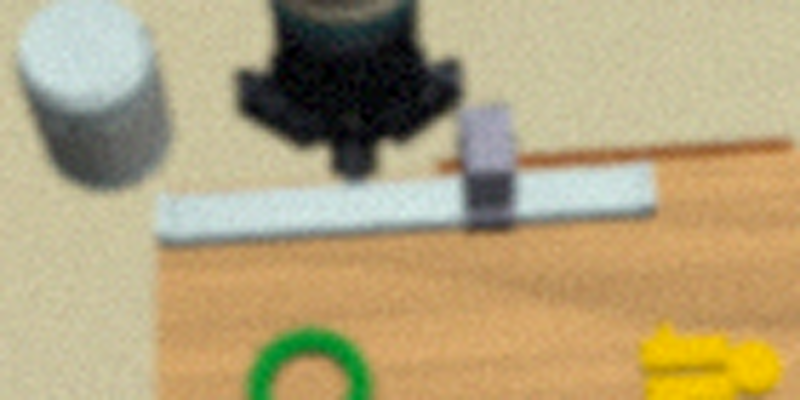

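The stop still stands at (488,200), and the finger is about 48 mm away at (352,165).

>>> step_arm --rows '[{"dx": 0.2,"dy": 1.0,"dz": 0.0,"rx": 0.0,"ry": 0.0,"rz": 0.0,"grip": 1.0},{"dx": 0.1,"dy": 1.0,"dz": 0.0,"rx": 0.0,"ry": 0.0,"rz": 0.0,"grip": 1.0},{"dx": 0.2,"dy": 1.0,"dz": 0.0,"rx": 0.0,"ry": 0.0,"rz": 0.0,"grip": 1.0},{"dx": 0.1,"dy": 0.8,"dz": 0.0,"rx": 0.0,"ry": 0.0,"rz": 0.0,"grip": 1.0},{"dx": 0.0,"dy": 0.0,"dz": 0.0,"rx": 0.0,"ry": 0.0,"rz": 0.0,"grip": 1.0}]'

```text
t: 10.3
eef_pos: [0.592, -0.0662, 0.2143]
tcp_rot: [[0.2, 0.98, 0.014], [0.98, -0.2, -0.024], [-0.02, 0.019, -1.0]]
force: [-0.5, 0.2, 0.3]
grip_width: -0.001
```

>>> step_arm --rows '[{"dx": 0.0,"dy": 0.2,"dz": 0.0,"rx": 0.0,"ry": 0.0,"rz": 0.0,"grip": 1.0},{"dx": 0.0,"dy": 0.2,"dz": 0.0,"rx": 0.0,"ry": 0.0,"rz": 0.0,"grip": 1.0},{"dx": 0.0,"dy": 0.1,"dz": 0.0,"rx": 0.0,"ry": 0.0,"rz": 0.0,"grip": 1.0},{"dx": 0.0,"dy": 0.0,"dz": 0.0,"rx": 0.0,"ry": 0.0,"rz": 0.0,"grip": 1.0},{"dx": 0.0,"dy": 0.0,"dz": 0.0,"rx": 0.0,"ry": 0.0,"rz": 0.0,"grip": 1.0}]'

```text
t: 10.72
eef_pos: [0.5921, -0.0601, 0.2146]
tcp_rot: [[0.199, 0.98, 0.014], [0.98, -0.199, -0.024], [-0.021, 0.019, -1.0]]
force: [0.7, -0.2, -0.5]
grip_width: 0.002
```

```bash
python3 look.py 14
```

```text
force own [0.77, -0.05, -0.46] own tcp -0.07688437171214976 -0.03074009658358773 [ 0.59210001 -0.06010165  0.21459245]
```

Not touching yet: −0.0307, against −0.0297 at the earlier contact. I'll go on gently.

>>> step_arm --rows '[{"dx": 0.0,"dy": 0.1,"dz": 0.0,"rx": 0.0,"ry": 0.0,"rz": 0.0,"grip": 1.0},{"dx": 0.0,"dy": 0.1,"dz": 0.0,"rx": 0.0,"ry": 0.0,"rz": 0.0,"grip": 1.0},{"dx": 0.0,"dy": 0.0,"dz": 0.0,"rx": 0.0,"ry": 0.0,"rz": 0.0,"grip": 1.0},{"dx": 0.0,"dy": 0.0,"dz": 0.0,"rx": 0.0,"ry": 0.0,"rz": 0.0,"grip": 1.0},{"dx": 0.0,"dy": 0.0,"dz": 0.0,"rx": 0.0,"ry": 0.0,"rz": 0.0,"grip": 1.0}]'

```text
t: 11.18
eef_pos: [0.592, -0.0588, 0.2144]
tcp_rot: [[0.2, 0.98, 0.014], [0.979, -0.2, -0.024], [-0.021, 0.019, -1.0]]
force: [0.5, 0.4, 1.0]
grip_width: -0.003
```

>>> step_arm --rows '[{"dx": 0.0,"dy": 0.1,"dz": 0.0,"rx": 0.0,"ry": 0.0,"rz": 0.0,"grip": 1.0},{"dx": 0.0,"dy": 0.0,"dz": 0.0,"rx": 0.0,"ry": 0.0,"rz": 0.0,"grip": 1.0},{"dx": 0.0,"dy": 0.0,"dz": 0.0,"rx": 0.0,"ry": 0.0,"rz": 0.0,"grip": 1.0},{"dx": 0.0,"dy": 0.0,"dz": 0.0,"rx": 0.0,"ry": 0.0,"rz": 0.0,"grip": 1.0},{"dx": 0.0,"dy": 0.0,"dz": 0.0,"rx": 0.0,"ry": 0.0,"rz": 0.0,"grip": 1.0}]'

```text
t: 11.6
eef_pos: [0.592, -0.0583, 0.2143]
tcp_rot: [[0.201, 0.979, 0.014], [0.979, -0.201, -0.025], [-0.022, 0.019, -1.0]]
force: [0.3, -1.2, -0.1]
grip_width: -0.0
```

```bash
python3 look.py 15
```

```text
force own [0.56, -1.13, -0.11] own tcp -0.07738159042064027 -0.028972773490496734 [ 0.59196272 -0.05827085  0.2142905 ]
```

>>> step_arm --rows '[{"dx": 0.0,"dy": 0.1,"dz": 0.0,"rx": 0.0,"ry": 0.0,"rz": 0.0,"grip": 1.0},{"dx": 0.0,"dy": 0.1,"dz": 0.0,"rx": 0.0,"ry": 0.0,"rz": 0.0,"grip": 1.0},{"dx": 0.0,"dy": 0.1,"dz": 0.0,"rx": 0.0,"ry": 0.0,"rz": 0.0,"grip": 1.0},{"dx": 0.0,"dy": 0.1,"dz": 0.0,"rx": 0.0,"ry": 0.0,"rz": 0.0,"grip": 1.0},{"dx": 0.0,"dy": 0.1,"dz": 0.0,"rx": 0.0,"ry": 0.0,"rz": 0.0,"grip": 1.0}]'

```text
t: 12.07
eef_pos: [0.5919, -0.0579, 0.2144]
tcp_rot: [[0.206, 0.978, 0.014], [0.978, -0.206, -0.034], [-0.03, 0.021, -0.999]]
force: [1.1, -5.0, -1.1]
grip_width: 0.001
```

```bash
python3 look.py 16
```

```text
force own [2.07, -4.67, -1.11] own tcp -0.07749127524870485 -0.02861505461024357 [ 0.59192606 -0.0578985   0.21436541]
```

The stop now resists. Five 1 mm commands moved it only about 0.4 mm while the force rose to 4.7 N, whereas about 1.7 N had moved it 2 mm just before the notch. That fits a seated stop against the far flank. I'll retreat and do a final check.

>>> step_arm --rows '[{"dx": -0.1,"dy": -0.5,"dz": 0.0,"rx": 0.0,"ry": 0.0,"rz": 0.0,"grip": 1.0},{"dx": -0.2,"dy": -1.5,"dz": 0.0,"rx": 0.0,"ry": 0.0,"rz": 0.0,"grip": 1.0},{"dx": -0.5,"dy": -3.0,"dz": 0.0,"rx": 0.0,"ry": 0.0,"rz": 0.0,"grip": 1.0},{"dx": -0.3,"dy": -2.5,"dz": 2.5,"rx": 0.0,"ry": 0.0,"rz": 0.0,"grip": 1.0},{"dx": 0.0,"dy": -1.5,"dz": 3.0,"rx": 0.0,"ry": 0.0,"rz": 0.0,"grip": 1.0}]'

```text
t: 12.53
eef_pos: [0.5781, -0.1461, 0.263]
tcp_rot: [[0.198, 0.98, 0.002], [0.98, -0.198, -0.027], [-0.026, 0.007, -1.0]]
force: [1.4, -0.6, 0.9]
grip_width: 0.006
```

>>> step_arm --rows '[{"dx": -1.0,"dy": -4.0,"dz": 0.5,"rx": 0.0,"ry": 0.0,"rz": 0.0,"grip": 1.0},{"dx": -1.0,"dy": -4.0,"dz": 0.0,"rx": 0.0,"ry": 0.0,"rz": 0.0,"grip": 1.0},{"dx": -1.0,"dy": -4.0,"dz": 0.0,"rx": 0.0,"ry": 0.0,"rz": 0.0,"grip": 1.0},{"dx": 0.0,"dy": 0.0,"dz": 0.0,"rx": 0.0,"ry": 0.0,"rz": 0.0,"grip": 1.0},{"dx": 0.0,"dy": 0.0,"dz": 0.0,"rx": 0.0,"ry": 0.0,"rz": 0.0,"grip": 1.0}]'

```text
t: 12.95
eef_pos: [0.5473, -0.2724, 0.2766]
tcp_rot: [[0.199, 0.98, 0.014], [0.98, -0.198, -0.029], [-0.026, 0.019, -0.999]]
force: [-0.3, 0.4, 1.1]
grip_width: 0.001
```

```bash
python3 cmp.py 17
python3 - <<'E'
import cv2,numpy as np
a=cv2.imread("pics/scene12.png").astype(float);b=cv2.imread("pics/scene17.png").astype(float)
r=(slice(175,210),slice(315,338))
print("stop region shift vs earlier",cv2.phaseCorrelate(a[r].mean(2),b[r].mean(2)),abs(a[r]-b[r]).mean())
cv2.imwrite("pics/s17.png",b)
E
```

```text
[ 0.87136138 -0.37084162  0.17126302] [ 0.54767018 -0.27122457  0.27632561]
stop region shift vs earlier ((0.21196426087231757, -0.015788903217529793), 1.0086230307430322) 2.716770186335404[ WARN:0@0.030] global loadsave.cpp:1063 imwrite_ Unsupported depth image for selected encoder is fallbacked to CV_8U.
```

View pics/t17.png

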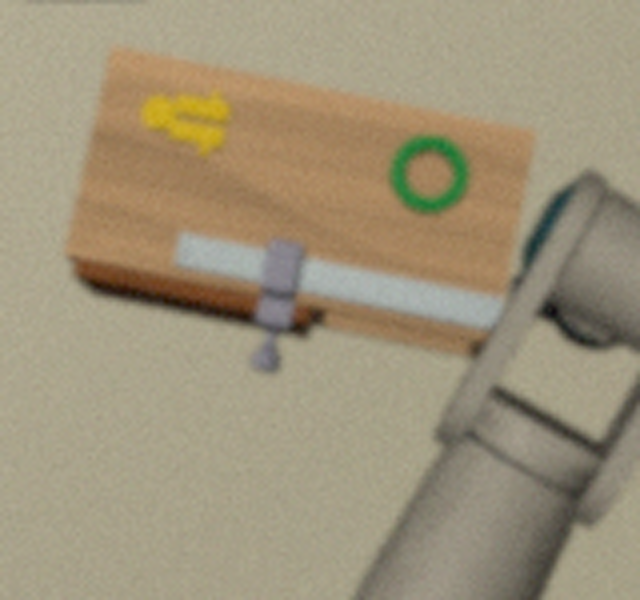

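View pics/s17.png

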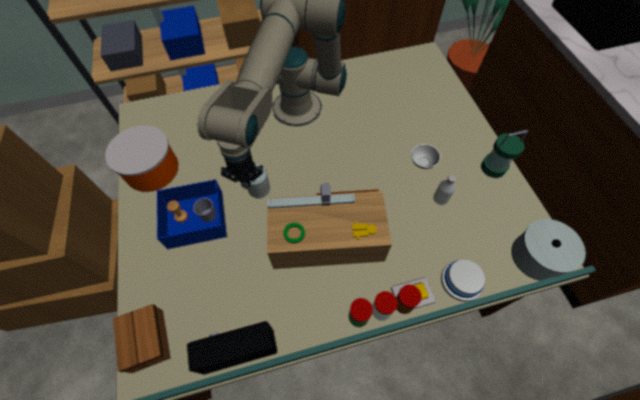

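Run:
```python
from h import *
from plant import arm
p=np.array([.67355,-.0452,-.1994])
ys=np.arange(-.045,.0451,.0005)
def prof(img,n,z,xs):
    X,Y=np.meshgrid(xs,ys); P=np.c_[X.ravel(),Y.ravel(),np.full(X.size,z)]
    uv=proj(n,own2w(p,P)).astype(np.float32).reshape(len(ys),len(xs),2)
    return cv2.remap(img,uv[...,0].copy(),uv[...,1].copy(),cv2.INTER_CUBIC).mean(1)
for n in("top","scene"):
    now=np.mean([arm.grab_frame(n)["pixels"][:,:,::-1].astype(np.float32) for _ in range(8)],0)
    old=cv2.imread(f"pics/{n}12.png").astype(np.float32); ini=cv2.imread(f"pics/{n}0.png").astype(np.float32)
    for lab,img in(("before",old),("now",now)):
        for xs in (np.linspace(-.095,-.085,8),np.linspace(-.085,-.07,8)):
            q=prof(img,n,.232,xs).mean(1); m=(ys>-.002)&(ys<.035); lo=np.median(q[(ys>0)&(ys<.008)]); hi=np.median(q[(ys>.022)&(ys<.035)])
            i=np.where(m&(q>(lo+hi)/2))[0][0]; print(n,lab,"right edge",round(float(ys[i]),4),"lo/hi",lo,hi)
```

```text
top before right edge 0.0145 lo/hi 90.96376 112.45242
top before right edge 0.0135 lo/hi 91.50113 113.94966
top now right edge 0.0145 lo/hi 90.70509 112.63585
top now right edge 0.0145 lo/hi 91.26906 113.87469
scene before right edge 0.0135 lo/hi 111.438644 126.41925
scene before right edge 0.02 lo/hi 111.784004 125.53433
scene now right edge 0.019 lo/hi 111.78674 126.25258
scene now right edge 0.019 lo/hi 111.727585 125.28546
```

```bash
python3 -c "
from plant import arm
print(arm.observe()['t'],arm.observe()['force']); print(arm.job_done())"
```

```text
13.85 [ 0.02426172 -0.80071557  0.28892617]
the job is handed in; nothing more can be done
None
```

I pushed the door shut against its hard stop, slid the stop along the rail into the notch using pushes only, backed the arm clear and handed the job in at about 13.9 s. The interface gave no verdict.

**Door:** It didn't move further under about 9 N. It still looks flush with the cabinet front in the last pictures.

**Stop seating:**
- **Resistance:** It faded to about 1.7 N as the stop reached the notch. A second push then met a rise to 4.7 N for only about 0.4 mm of movement.
- **Drop:** Comparing images before and after that first push into the notch put the drop at about 2 to 2.5 mm. I didn't repeat this after the second push.

**Disagreement between cameras:** The stop's offset from the notch middle came out at about +0.3 mm from the top camera and about +2 mm from the scene camera. The scene reading is noisy. Both are inside the 3 mm limit, as is the roughly 0 mm I got from the finger contact position.

**Uncertain:** I stopped the second push at 4.7 N. Its resistance therefore fits a seated stop but doesn't reach the 12 to 20 N climb-out force.

**Everything else:** I saw no other object out of place in the final scene picture, but I only checked this by eye. The arm was clear of everything at hand-in, with a force reading under 1 N.

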